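# Open the battery bay of a bench scale

## Task

The bench scale lying face down on the table needs new batteries: open its battery bay. Press the snap tab in with a fingertip until the battery cover is released and springs forward, then push the cover along its rails until the whole bay lies open, and leave it lying flat on the back of the scale. Do not pick up or lift the cover, and leave the things standing round the scale where they are.

Things in the scene. Friction and masses are not known exactly. Their poses are not given: they have to be found in the camera images.
- bench_scale: grey bench scale, 245 x 180 mm, lying face down; it does not shift. Origin: on the table under its middle; its x is the way the battery cover slides off. Its flat back, 40 mm above the table, spans x -125 to +120, y -90 to +90 mm. Four feet, 25 mm across, stand 20 mm above the back at x -103 and +100, y +-70 mm. From the tab (x = -90) to the seated cover (x = -54) the back is free
- bay_mid (a point): middle of the battery bay, at the level of the scale's back, x = -19, y = 0 in its frame: an opening 52 mm (x) by 90 mm (y) with six cells in it, under the cover at the start. Guide rails 9 mm high with inward lips run beside the cover, scale x -54 to +18 mm, |y| 52 to 64 mm; small spring housings behind them, x -72 to -58 mm, |y| 49 to 64 mm
- snap_tab (a joint): the snap tab behind the cover: 0 = out, 0.006 m = fully in (straight down). It springs back; pressing it fully in takes 3 to 5 N. Its tooth, 4.5 mm above the back just inside the cover's rear wall, holds the cover until the tab is about 4 mm in; two spring pins then push the cover 9 mm forward and the tab may come out again without catching it. Until then the cover cannot move
- tab_top (a point): middle of the top of the snap tab, a grey ridged thumb pad 20 mm (scale x) by 24 mm (scale y) at x = -100, y = 0 in the scale's frame; its top is 9 mm above the scale's back when out, 3 mm when fully in
- battery_cover: grey lid with moulded arrow and ridges, 72 mm (x) by 100 mm (y), 16 mm high, with 8 mm side flanges under the rail lips; 60 g, slides with about 1 N. Origin: centre of its underside; x as the scale's. In the scale's frame it is seated at x = -18, released at -9; the bay is fully open from x = +44; beyond about +110 mm it tips off the scale's front edge
- cover_rear (a point): middle of the cover's upright rear wall (100 mm wide, 16 mm high), the face to push, 10 mm above the scale's back; it looks to the scale's -x. Once the cover is released the tab's tooth stands 4.5 mm above the back close behind this wall (scale x -51 to -47 mm, 13 mm wide): push with the fingertip at least 6 mm above the back
- cell_tray: card tray (58 x 98 x 17 mm) of six fresh cells beside the scale; to be left alone; origin at the centre of its underside
- colour_bottle: little bottle of food colour, 25 mm across, 68 mm high, standing beside the scale; to be left alone; origin at the centre of its underside
- round_cutter: small fluted round steel cutter, 20 mm across, 21 mm high, beside the scale; to be left alone; origin at the centre of its underside
- small_dough: lump of brown bean paste in film, 53 x 59 x 30 mm, beside the scale; to be left alone; origin at the centre of its underside
Not all that is in view belongs to the job. What is shaped like the battery_cover but blue is not meant.

How it is judged (in metres and radians):
On the way, in this order (a step that is already met when the one before it is completed fails the run):
1. the snap tab is pressed in and frees the cover (value of joint snap_tab above 0.004 m).
2. the cover has been pushed well past where its springs leave it, still down on the scale (x of battery_cover in the frame of bench_scale above 0.015 m and height (world z) of battery_cover below 0.046 m).
At the end, for the whole second after the job is handed in: the cover lies flat (within 3 degrees) and at rest on the back of the scale, pushed at least 62 mm from its seat so that the whole bay is open, and the snap tab is let go and has come out again (x of battery_cover in the frame of bench_scale above 0.044 m and height (world z) of battery_cover between 0.037 and 0.044 m and angle between battery_cover's own z axis and vertical below 0.06 rad and linear speed of battery_cover below 0.01 m/s and value of joint snap_tab below 0.002 m); the robot touches nothing.
It fails at once if the cover is lifted more than 12 mm off the back of the scale (height (world z) of battery_cover above 0.052 m).
It fails at once if the cover is tipped up or pushed off the scale (angle between battery_cover's own z axis and vertical above 0.35 rad or height (world z) of battery_cover below 0.03 m).
It fails at once if a thing beside the scale is moved by more than 25 mm (distance of any of cell_tray, colour_bottle, round_cutter, small_dough from where it was at the start of the episode above 0.025 m).
It also fails if it takes over 40 s, if anything falls off the work surface, if the arm or the gripper's body presses on something with over 40 N, if the wrist force passes 120 N, or if a joint passes its speed limit or range.

## Robot

A 6-joint arm with a two-finger parallel gripper is mounted at the origin on a cart in front of the work surface, level with it; the furniture and walls round the work are solid. World frame = base frame: x ahead of the robot, y to its left, z up, the work surface at z = 0. Lengths are in mm, angles in degrees, forces in N, time in s.
With the tool pointing down it reaches from about 400 to 825 mm from the base axis. Payload 7 kg.
Tool frame: the origin (TCP) lies midway between the tips of the shut fingers; the grasp point (between the pads) lies r.grip_depth behind it (r.grip_depth is the distance from the TCP to the grasp point, in mm); z points along the fingers, y is the line along which they close (so a half turn about z gives the same grasp; the last joint's range is limited). The gripper opens to 88 mm and grips with 3 to 60 N. Pads are 19 mm wide; open, the fingers measure 130 mm over their backs; the gripper's body (78 mm by 193 mm) begins 47 mm behind the grasp point.
Start: joints at [81.767, 20.546, 0.682, 0, -70.136, -16.507], TCP at [282.497, 613.018, 226.561] pointing down, gripper open.
Joint ranges: [-176.03, 176.03], [-82.01, 121.73], [-58.28, 71.71], [-173.87, 95.51], [-174.79, -0.11], [-173.66, 173.66]. Speed limits (degrees/s): [136.94, 136.94, 172.46, 180, 180, 180].

## Interface

Orientations are given as [roll, pitch, yaw] about the fixed x, y, z axes, in that order (R = Rz(yaw) Ry(pitch) Rx(roll)).
In Python, from station import readout, cams, r gives the robot as it stands.
- The arm moves only by the shell command python3 -m inch 'ROWS' [FORCE]. ROWS is JSON, a list of rows, each a list of 7 numbers: the turn, a rotation vector about the tool's x, y, z in rad, then the shift along the tool's x, y, z in m, then the opening, from -1 (shut) to 1 (fully open). In form: [[ax, ay, az, dx, dy, dz, hand], ...]. A call has 1 to 12 rows; each row shifts and turns the commanded pose from where the row before left it, along the tool's axes as they then stand; what a row does not reach is not made up. A row lasts 1/12 s, in which the tool goes at most 41.7 mm and 7.16 degrees, less where a joint would pass 70% of its speed; a pose out of reach is approached as far as the arm can. A call is refused whole if a number of a shift passes 0.0417 or a number of a turn 0.125, either way. A call with a gripper value outside its range is refused whole. The fingers move at their own pace and stop on an object; FORCE is the grip in N (left out, the last holds). Time passes only in rows, so rows that do not move let the fingers close. It gives the time, the measured TCP pose, the force, the opening and the grip force at its end, in the units of the state.
- readout.observe(): the state, without advancing time (a new reading comes with each control period).
- cams.camera(name): name is "side" or "top"; returns (picture, depth): 400x640x3 uint8, red, green, blue; 400x640 float32, mm along the optical axis (not along the pixel's ray), 0 where there is no reading.
- cams.calibration(name): a dict with "vfov" (degrees; the focal length in pixels is half the picture's height over the tangent of half this angle, whatever the lens; pixels are square), "cx", "cy" (the principal point, pixels), "eye" and "attitude" of the camera in the world. Camera axes: x right, y down, z forward; pixel columns grow to the right and rows downward; lengths in mm; the calibration is good to about 2 mm. A picture is of the moment at which its call begins. calibration takes no time and is no camera call.
- r.finish_job(): hands the job in; it is judged then, once.
The state is a dict: "clock": time; "q": joint angles; "joint_velocities": joint speeds; "joint_efforts": joint torques, N m; "position": TCP position; "eef_rot": TCP orientation; "ft_force": force on the tool from outside, world axes, zero at the start; "torque": the same for the moment, N m; "width": finger opening in mm; "grasp_force": force on a finger pad.
Only numpy, scipy, OpenCV 4.12 (cv2) and the standard library are available. Lean on these libraries where they do the work, as an engineer would, in place of code of your own. Each camera call takes 0.05 s, during which the arm holds its last target. There are 200 camera calls.

## Working session

There is one attempt and no reset: what is moved stays moved. The work goes in short steps, Python scripts to look and compute and a shell command to move; the robot and the scene stay as the last step left them, time stands still between calls to the robot, and variables do not carry over. Pictures are saved under pics/ and viewed, at most 10 in all, crops included, and the job is handed in when it is done.

```bash
mkdir -p pics; ls; python3 - <<'E'
from station import readout, cams, r
import cv2,numpy as np
print(readout.observe())
for n in("top","side"):
    p,d=cams.camera(n); cv2.imwrite(f"pics/{n}0.png",p[:,:,::-1]); np.save(f"pics/{n}0.npy",d); print(n,cams.calibration(n))
E
```

```text
pics
{'clock': 0.0, 'q': array([ 8.17672483e+01,  2.05912680e+01,  6.33256177e-01, -1.87673389e-02,
       -7.01363803e+01, -1.65056913e+01]), 'joint_velocities': array([ 0.05960706, -0.05092666,  0.0342536 ,  0.07214769, -0.0158743 ,
        0.01808772]), 'joint_efforts': array([ 5.00635906e-04, -5.82717168e+01,  2.93061858e+01,  6.99752882e+00,
        6.89646535e-03, -1.58378393e-04]), 'position': array([282.31149706, 612.58289024, 225.62490481]), 'eef_rot': array([ 1.79904485e+02, -9.90474938e-03, -2.47448261e+01]), 'ft_force': array([-0.12192474,  0.85211373,  0.72895444]), 'torque': array([-0.00563146, -0.03958948,  0.04839942]), 'grasp_force': 0.0, 'width': 87.59233100437832}
top {'vfov': 56.418706863749534, 'cx': 320.8485396847217, 'cy': 201.0621742899607, 'eye': array([363.39641729,  45.89105168, 896.04304752]), 'attitude': array([-1.66411516e+02, -1.51147860e-01, -9.63934990e+01])}
side {'vfov': 57.47776448761744, 'cx': 322.3603212544302, 'cy': 196.61071777481962, 'eye': array([432.35681268, 838.15853085, 378.39333811]), 'attitude': array([-111.85095085,    1.36003595, -173.08525761])}
```

View pics/top0.png

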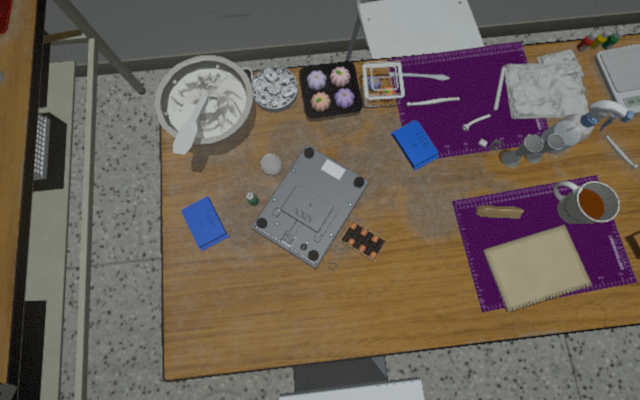

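View pics/side0.png

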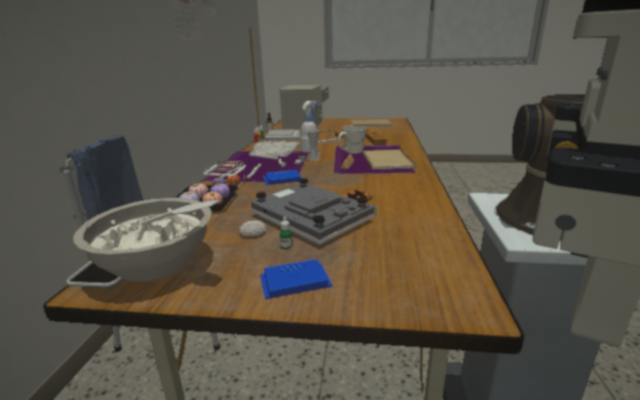

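Top view: the scale has feet at about (308,153), (359,182), (262,223), (313,255). The grey cover is at about (305,208), and the tab is probably near (288,239). Candidates for the cover are the grey one at (305,208), blue at (205,222) and blue at (415,144). I choose the grey one on the scale and check it in a close crop.

```bash
cat > h.py <<'E'
import numpy as np,cv2
from scipy.spatial.transform import Rotation as Ro
from station import readout,cams,r
def cal(n):
    c=cams.calibration(n); f=200/np.tan(np.radians(c["vfov"]/2))
    return c,f,Ro.from_euler('xyz',c["attitude"],degrees=True).as_matrix()
def ray(n,u,v,z):
    c,f,R=cal(n); d=R@np.array([(u-c["cx"])/f,(v-c["cy"])/f,1]); e=c["eye"]
    return e+d*(z-e[2])/d[2]
def px(n,p):
    c,f,R=cal(n); q=R.T@(np.array(p)-c["eye"]); return np.array([c["cx"]+f*q[0]/q[2],c["cy"]+f*q[1]/q[2]])
E
python3 - <<'E'
from h import *
im=cv2.imread("pics/top0.png")
c=im[135:280,235:400]; cv2.imwrite("pics/crop0.png",cv2.resize(c,None,fx=4.8,fy=4.1,interpolation=cv2.INTER_CUBIC))
m=(im.max(2)<45).astype(np.uint8); n,l,s,ce=cv2.connectedComponentsWithStats(m)
for i in range(1,n):
    u,v=ce[i]
    if 235<u<400 and 135<v<280 and s[i,4]>15: print(ce[i],s[i,2:],ray("top",u,v,60))
E
```

```text
[358.65454545 181.92727273] [ 9  9 55] [599.90646614 -71.71674469  60.        ]
[355.         231.71052632] [11 11 38] [484.5271594  -47.65221532  60.        ]
[366.86111111 241.11111111] [12 21 72] [460.42097815 -71.34100203  60.        ]
[358.2173913  238.17391304] [ 9  8 23] [469.15780854 -52.90865609  60.        ]
[376.28846154 245.19230769] [13 13 52] [448.97698715 -91.08120696  60.        ]
```

View pics/crop0.png

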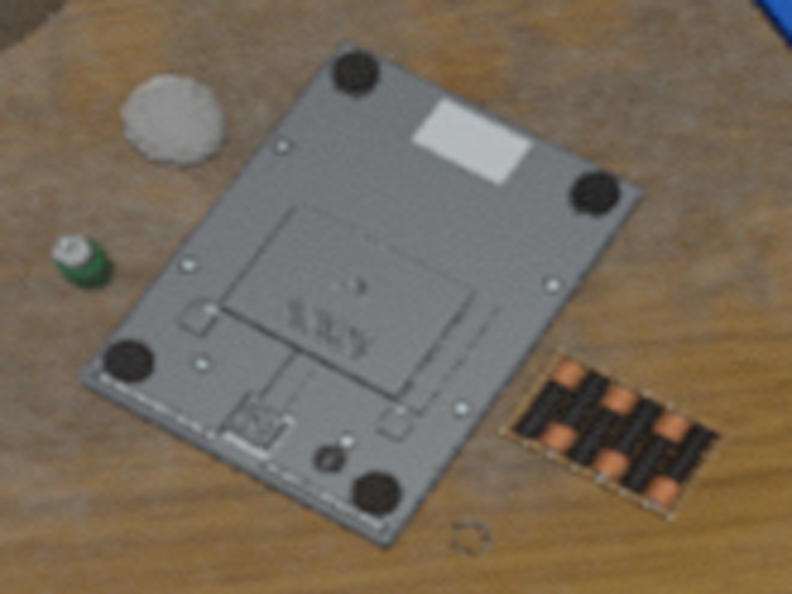

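The crop shows the grey cover seated, with its rear wall from (220,310) to (400,398). The tab pad is at crop (255,422), pixel (288,238), and the feet are at crop (356,73), (595,193), (129,360) and (376,493). I fit the scale's pose to those.

```bash
cat >> h.py <<'E'
def fit():
    cr=np.array([(356,72),(595,192),(129,360),(376,492)]); W=[]
    for a,b in cr: W.append(ray("top",235+(a+.5)/4.8-.5,135+(b+.5)/4.1-.5,56)[:2])
    W=np.array(W); S=np.array([(100,70),(100,-70),(-103,70),(-103,-70)])
    a=S-S.mean(0); b=W-W.mean(0); th=np.arctan2((a[:,0]*b[:,1]-a[:,1]*b[:,0]).sum(),(a*b).sum())
    R=np.array([[np.cos(th),-np.sin(th)],[np.sin(th),np.cos(th)]]); t=W.mean(0)-R@S.mean(0)
    return R,t,th,W-(S@R.T+t)
E
python3 - <<'E'
from h import *
R,t,th,res=fit(); print(np.degrees(th),t); print(res)
for n,p,z in [("tab",(-100,0),49),("rear",(-54,0),56),("bay",(-19,0),40),("front",(120,0),40)]:
    w=R@np.array(p)+t; print(n,w,px("top",[*w,z]),px("side",[*w,z]),np.hypot(*w))
# plane heights from depth, and tab from pixel
print(ray("top",288.1,237.9,49))
a,b=.5*(220+400)/4.8+235,.5*(310+398)/4.1+135; print(a,b,ray("top",a,b,56), ray("top",a,b,40))
for n,u,v,z in [("dough",271,164,15),("bottle",250.5,195.5,68),("cutter",333,266,21),("tray",363,240,17)]:
    print(n,R.T@(ray("top",u,v,z)[:2]-t))
E
```

```text
-38.30280527346505 [567.23897832  43.60296265]
[[-1.34817945 -0.14789332]
 [-0.11011687  1.08919914]
 [ 0.24393208 -0.86373686]
 [ 1.21436424 -0.07756896]]
tab [488.76437588 105.58470812] [287.75612663 238.01396635] [340.5187173 211.0116318] 500.0387442167568
rear [524.862693    77.07310521] [298.48299993 220.6113964 ] [325.62688446 202.66139453] 530.4913854649176
bay [552.32880386  55.37949429] [306.91704562 209.41871647] [315.23362391 205.05882598] 555.0981858727889
front [661.40850125 -30.77513191] [337.65806499 161.8631922 ] [278.47200297 191.01502674] 662.1240928064265
[488.9375935 104.7812718  49.       ]
299.58333333333337 221.34146341463415 [522.89498281  74.73718991  56.        ] [525.93289504  75.286612    40.        ]
dough [ 35.54369414 141.54954947]
bottle [-64.50166197 123.13530423]
cutter [ -97.12716751 -120.4278821 ]
tray [  -7.48276513 -148.96185347]
```

```bash
python3 -m inch '[[0,0,0.1185,0,0,0,-1],[0,0,0.1185,0,0,0,-1],[0,0,0,0.0238,0.0135,0,-1],[0,0,0,0.0238,0.0135,0,-1],[0,0,0,0.0238,0.0135,0,-1],[0,0,0,0.0238,0.0135,0,-1],[0,0,0,0.0238,0.0135,0,-1],[0,0,0,0.0238,0.0135,0,-1],[0,0,0,0.0238,0.0135,0,-1],[0,0,0,0.0238,0.0135,0,-1],[0,0,0,0.0238,0.0135,0,-1],[0,0,0,0.0238,0.0135,0,-1]]' 20
python3 -m inch '[[0,0,0,0.0238,0.0135,0,-1],[0,0,0,0.0238,0.0135,0,-1],[0,0,0,0.0238,0.0135,0,-1],[0,0,0,0.0238,0.0135,0,-1],[0,0,0,0.0238,0.0135,0.01,-1],[0,0,0,0.0238,0.0135,0.02,-1],[0,0,0,0.0238,0.0135,0.02,-1],[0,0,0,0.0238,0.0135,0.02,-1],[0,0,0,0.0238,0.0135,0.02,-1],[0,0,0,0.0238,0.0135,0.02,-1],[0,0,0,0,0,0,-1],[0,0,0,0,0,0,-1]]'
cat >> h.py <<'E'
def to(sx,sy,z):
    "remaining tool-frame move (m) to scale point sx,sy at world z, and where the TCP is in the scale frame"
    R,t,th,_=fit(); o=readout.observe(); T=Ro.from_euler('xyz',o["eef_rot"],degrees=True)
    p=o["position"]; g=np.array([*(R@np.array([sx,sy])+t),z])
    print("d tool",np.round(T.inv().apply(g-p)/1000,4),"scale xy",R.T@(p[:2]-t),"z",p[2],"rpy",o["eef_rot"],"F",o["ft_force"],"w",o["width"],o["clock"])
E
python3 -c "
from h import *
to(-100,0,60); print(r.grip_depth)
p,d=cams.camera('side'); cv2.imwrite('pics/side1.png',cv2.resize(p[130:290,220:440,::-1],None,fx=3.6,fy=3.6,interpolation=cv2.INTER_CUBIC))"
```

```text
clock: 1.1
position: [385.6, 358.1, 226.3]
eef_rot: [180.0, 0.0, -38.3]
ft_force: [0.7, -0.0, 0.6]
width: 13.3
grasp_force: 0.0
clock: 2.1
position: [487.9, 104.3, 115.2]
eef_rot: [179.8, 0.1, -38.5]
ft_force: [0.4, 0.4, 0.6]
width: 0.5
grasp_force: 0.0
d tool [-0.0001 -0.0017  0.0552] scale xy [-99.87527008  -1.56836757] z 115.16389659969889 rpy [ 1.79815723e+02  6.45236386e-02 -3.84846237e+01] F [0.41065461 0.41162803 0.60331148] w 0.5010635599936285 2.1
18.8
```

View pics/side1.png

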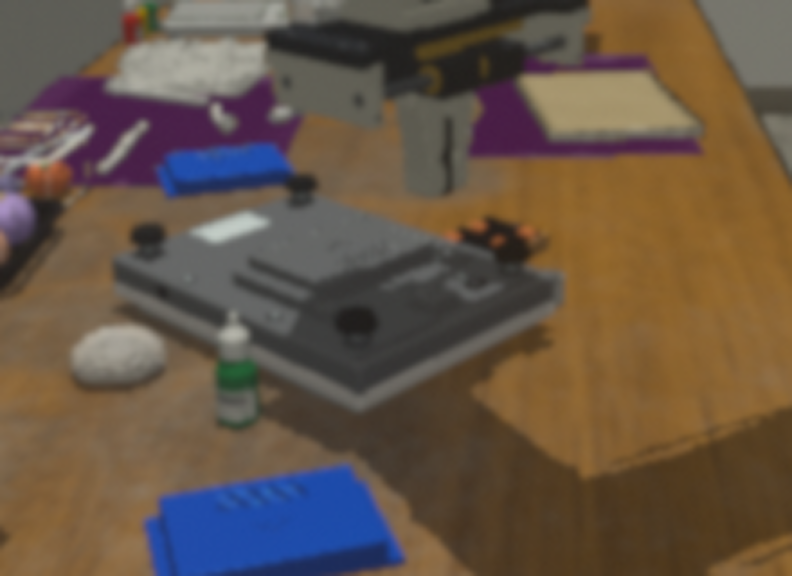

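The side view shows the shut fingers at crop (435,190), hanging over the tab at about (470,285), with nothing in the way. I descend, feeling for the tab.

```bash
python3 -m inch '[[0,0,0,0,-0.0017,0.02,-1],[0,0,0,0,0,0.02,-1],[0,0,0,0,0,0.015,-1],[0,0,0,0,0,0.006,-1],[0,0,0,0,0,0,-1],[0,0,0,0,0,0,-1]]'
python3 -c "
from h import *
to(-100,0,45)"
python3 -m inch '[[0,0,0,0,0,0.003,-1],[0,0,0,0,0,0.003,-1],[0,0,0,0,0,0.002,-1],[0,0,0,0,0,0,-1],[0,0,0,0,0,0,-1]]'
```

```text
clock: 2.65
position: [490.0, 108.3, 56.4]
eef_rot: [-180.0, -0.0, -38.2]
ft_force: [0.2, 0.3, 0.4]
width: 0.2
grasp_force: 0.0
d tool [0.0007 0.0029 0.0114] scale xy [-100.67246575    2.88864111] z 56.38054176994039 rpy [-1.79957524e+02 -2.83843261e-02 -3.82460851e+01] F [0.18964597 0.32788349 0.39736101] w 0.18473340909846503 2.65
clock: 3.07
position: [490.0, 107.6, 47.9]
eef_rot: [-180.0, -0.0, -38.3]
ft_force: [0.1, 1.0, 0.8]
width: 0.5
grasp_force: 0.6
```

```bash
python3 -m inch '[[0,0,0,0,0.002,0.002,-1],[0,0,0,0,0,0,-1],[0,0,0,0,0,0,-1]]'
python3 -m inch '[[0,0,0,0,0,0.0015,-1],[0,0,0,0,0,0,-1],[0,0,0,0,0,0,-1]]'
python3 -c "
from h import *
to(-100,0,45)
p,d=cams.camera('top'); cv2.imwrite('pics/top2.png',cv2.resize(p[135:280,235:400,::-1],None,fx=4.8,fy=4.1,interpolation=cv2.INTER_CUBIC))"
```

```text
clock: 3.32
position: [488.8, 105.9, 45.8]
eef_rot: [-180.0, -0.0, -38.3]
ft_force: [0.9, 1.6, 1.8]
width: 0.3
grasp_force: 1.2
clock: 3.57
position: [488.7, 105.9, 44.1]
eef_rot: [-180.0, -0.0, -38.3]
ft_force: [1.3, 0.9, 2.7]
width: 0.4
grasp_force: 1.5
d tool [ 0.0003  0.0002 -0.0009] scale xy [-100.26984187    0.21733796] z 44.149656533226015 rpy [-1.79977058e+02 -1.85754748e-02 -3.83106059e+01] F [1.26251258 0.86386916 2.72003447] w 0.41454911727842597 3.5667
```

```bash
python3 -m inch '[[0,0,0,0,0,0.0015,-1],[0,0,0,0,0,0,-1],[0,0,0,0,0,0,-1]]'
python3 -c "
from h import *
p,d=cams.camera('top'); cv2.imwrite('pics/top3.png',cv2.resize(p[135:280,235:400,::-1],None,fx=4.8,fy=4.1,interpolation=cv2.INTER_CUBIC))"
```

```text
clock: 3.87
position: [488.7, 106.0, 43.0]
eef_rot: [-180.0, -0.0, -38.3]
ft_force: [-0.3, 0.6, 7.5]
width: 0.5
grasp_force: 3.9
```

View pics/top3.png

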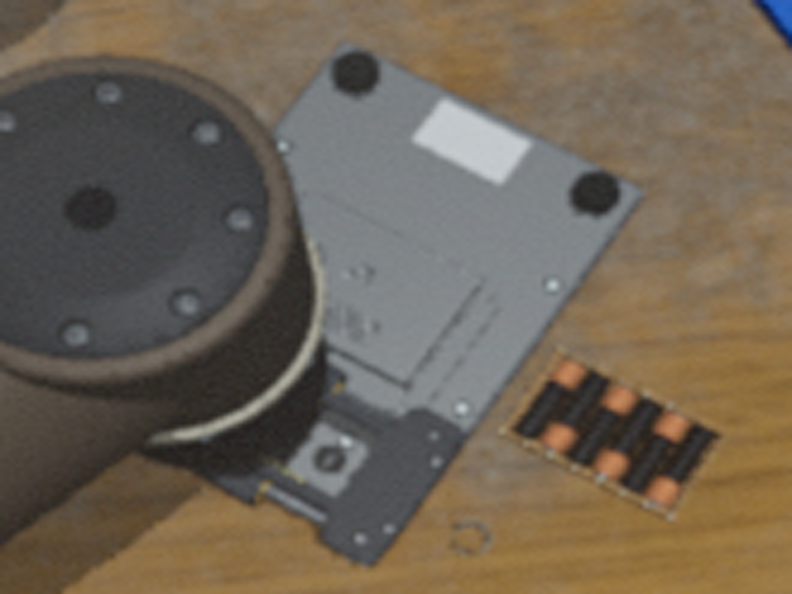

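The cover has sprung forward: its rear right corner moved from crop (400,398) to (408,386), and the tab bottomed out at 7.5 N. I lift off, move behind the cover's rear wall and come down to 10 mm above the back.

```bash
python3 -m inch '[[0,0,0,0,0,-0.005,-1],[0,0,0,0,0,-0.015,-1],[0,0,0,0,0,-0.015,-1],[0,0,0,0.018,0,0,-1],[0,0,0,0.018,0,0,-1],[0,0,0,0,0,0,-1],[0,0,0,0,0,0.015,-1],[0,0,0,0,0,0.010,-1],[0,0,0,0,0,0,-1],[0,0,0,0,0,0,-1]]'
python3 -c "
from h import *
to(9,0,50)"
```

```text
clock: 4.75
position: [515.3, 83.0, 51.6]
eef_rot: [179.8, 0.1, -38.3]
ft_force: [0.0, 0.1, 0.0]
width: 0.3
grasp_force: 0.0
d tool [ 0.0742 -0.0013  0.0015] scale xy [-65.19973005  -1.3063897 ] z 51.61762243848808 rpy [ 1.79826562e+02  7.61448163e-02 -3.83165006e+01] F [0.02871527 0.11854878 0.02215982] w 0.2974186506294686 4.75
```

```bash
python3 -m inch '[[0,0,0,0.005,-0.001,0.001,-1],[0,0,0,0.005,0,0,-1],[0,0,0,0.005,0,0,-1],[0,0,0,0.005,0,0,-1],[0,0,0,0.005,0,0,-1],[0,0,0,0.005,0,0,-1],[0,0,0,0.005,0,0,-1],[0,0,0,0.005,0,0,-1],[0,0,0,0.005,0,0,-1],[0,0,0,0.005,0,0,-1],[0,0,0,0,0,0,-1]]'
python3 -c "
from h import *
to(9,0,50)
p,d=cams.camera('side'); cv2.imwrite('pics/side4.png',cv2.resize(p[130:290,220:440,::-1],None,fx=3.6,fy=3.6,interpolation=cv2.INTER_CUBIC))"
```

```text
clock: 5.67
position: [557.3, 52.7, 51.5]
eef_rot: [-180.0, -0.0, -38.3]
ft_force: [0.6, -0.4, -0.2]
width: 0.7
grasp_force: 0.0
d tool [0.0225 0.001  0.0015] scale xy [-13.47618732   0.99698964] z 51.53000994738254 rpy [-1.79987269e+02 -2.22627185e-02 -3.83419897e+01] F [ 0.6241795  -0.40699333 -0.17031012] w 0.7060613627770885 5.6667
```

View pics/side4.png

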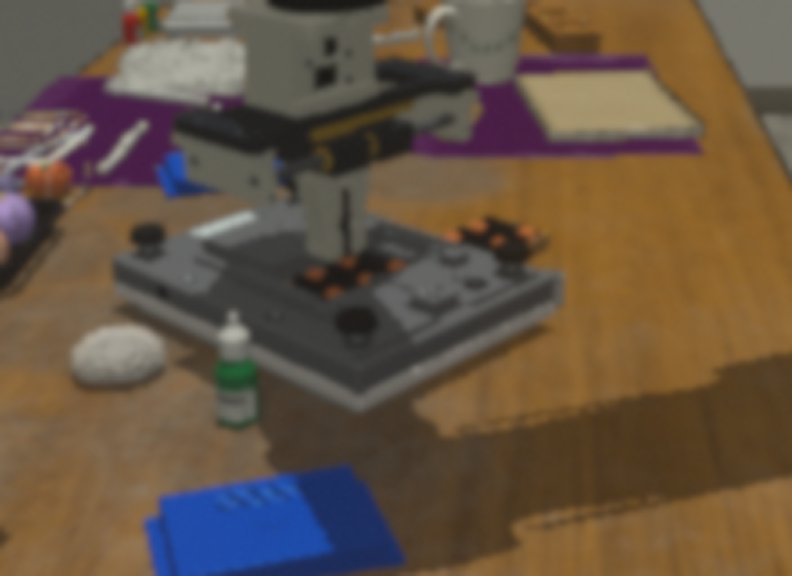

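The cover is sliding flat, and cells show in the open bay at about crop (350,275), with the finger at (335,250). I push about 26 mm more, back off, lift and check.

```bash
python3 -m inch '[[0,0,0,0.005,0,0,-1],[0,0,0,0.005,0,0,-1],[0,0,0,0.005,0,0,-1],[0,0,0,0.005,0,0,-1],[0,0,0,0.006,0,0,-1],[0,0,0,0,0,0,-1]]'
python3 -c "
from h import *
to(9,0,50)"
python3 -m inch '[[0,0,0,-0.006,0,0,-1],[0,0,0,-0.006,0,-0.005,-1],[0,0,0,0,0,-0.03,-1],[0,0,0,0,0,-0.03,-1],[0,0,0,-0.03,-0.025,-0.03,-1],[0,0,0,-0.03,-0.025,-0.03,-1],[0,0,0,-0.03,-0.025,0,-1],[0,0,0,-0.03,-0.025,0,-1],[0,0,0,-0.03,-0.025,0,-1],[0,0,0,-0.03,-0.025,0,-1],[0,0,0,-0.03,-0.025,0,-1],[0,0,0,0,0,0,-1]]'
python3 -c "
from h import *
to(9,0,50)
p,d=cams.camera('top'); cv2.imwrite('pics/top5.png',cv2.resize(p[135:280,235:400,::-1],None,fx=4.8,fy=4.1,interpolation=cv2.INTER_CUBIC))"
```

```text
clock: 6.22
position: [577.8, 36.5, 51.5]
eef_rot: [-180.0, -0.0, -38.3]
ft_force: [0.4, 0.2, 1.0]
width: 0.2
grasp_force: 0.0
d tool [-0.0037  0.001   0.0015] scale xy [12.7034481   1.01293819] z 51.490361874109546 rpy [-1.79992935e+02 -2.19146202e-02 -3.83410212e+01] F [0.44159613 0.19605382 0.99836136] w 0.2166801540117498 6.2167
clock: 7.22
position: [512.0, 306.3, 167.9]
eef_rot: [-179.9, -0.0, -38.0]
ft_force: [0.9, -1.6, 0.7]
width: 0.5
grasp_force: 0.0
d tool [0.2143 0.1731 0.1175] scale xy [-206.11515007  171.9005014 ] z 167.87833482429892 rpy [-1.79879950e+02 -3.90988843e-03 -3.80439838e+01] F [ 0.90757239 -1.62459636  0.73256609] w 0.4593878282698541 7.2167
```

View pics/top5.png

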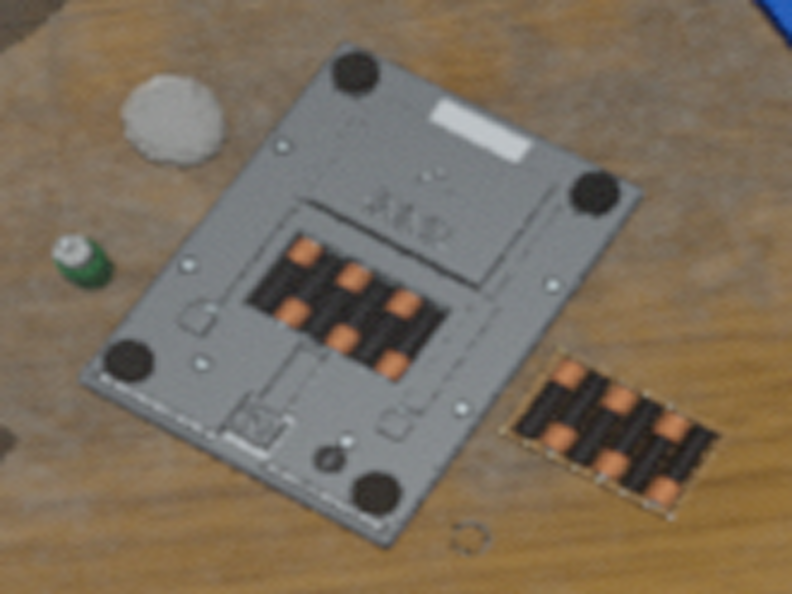

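The bay is fully open: the cells lie from (245,300) to (445,315), and the cover's rear wall runs from (300,200) to (480,288), beyond the bay. The neighbours haven't moved. I check the cover's distance by number, then hand in.

```bash
python3 -c "
from h import *
R,t,_,_=fit(); x=(R.T@(ray('top',235+390/4.8,135+244/4.1,50)[:2]-t))[0]+36
print('cover x',x)
if 48<x<75: print(r.finish_job())"
```

```text
cover x 57.10025605592009
the job is handed in; nothing more can be done
None
```

The battery bay is fully open and the job is handed in at about 7 s of the 40 s limit; the cover lies flat on the back of the scale at about x = +57 mm (44 needed), the snap tab is let go, and nothing round the scale was moved.

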